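Select the green speed on the drum mixer's gear gate

ROBOT

A 7-joint arm with a two-finger parallel gripper is mounted at the origin on the work surface. World frame = base frame: x ahead of the robot, y to its left, z up, the work surface at z = 0. Lengths are in m, angles in degrees, forces in N, time in s.
With the tool pointing down it reaches from about 0.425 to 0.875 m from the base axis. Payload 4.7 kg.
Tool frame: the origin (TCP) lies at the very end of the fingers, on their centre line; the grasp point (between the pads) lies 19 mm behind it; z points along the fingers, y is the direction in which the jaws open and shut (so a half turn about z gives the same grasp; the last joint's range is limited). The gripper opens to 87 mm and grips with 3 to 60 N. Pads are 19 mm wide; open, the fingers measure 117 mm over their backs; the gripper's body (75 mm by 190 mm) begins 51 mm behind the grasp point.
Start: joints at [0.808, 18.392, -4.016, 83.108, 1.295, 78.541, -3.26], TCP at [0.65, -0, 0.223] pointing down, gripper open.
Joint ranges: [-163.93, 163.93], [-17.29, 119.83], [-79.2, 71.16], [3.27, 140.29], [-89.18, 269.18], [5.43, 117.66], [-154.24, 154.24]. Speed limits (degrees/s): [147.25, 147.25, 180, 180, 180, 180, 180].

INTERFACE

Orientations are given as [roll, pitch, yaw] about the fixed x, y, z axes, in that order (R = Rz(yaw) Ry(pitch) Rx(roll)).
In Python, from cell import env, read_camera gives the robot as it stands. The module is installed in compiled form; this text tells all that it offers.
- The arm moves only by the tool step_arm, never from a script. Its argument "steps" is one flat list of numbers, 7 for each row, row after row: the shift along the tool's x, y, z in m, then the turn, a rotation vector about the tool's x, y, z in rad, then the closure, from -1 (fully open) to 1 (shut), so that 0 is half open. A call has 1 to 5 rows; each row is the pose to reach, as a shift and turn from the pose commanded when the call began, along the tool's axes at that moment; what a row does not reach only later rows make up. A row lasts 1/8 s, in which the tool goes at most 62.5 mm and 10.7 degrees, less where a joint would pass 70% of its speed; a pose out of reach is approached as far as the arm can. A call with a gripper value outside its range is refused whole. The fingers move at their own pace and stop on an object; "newtons" is the grip in N (left out, the last holds). Time passes only in rows, so rows that repeat a pose let the fingers close. It gives the time, the measured TCP pose, the force and the opening at its end, in the units of the state.
- env.get_obs(): the state, without advancing time (a new reading comes with each control period).
- read_camera(name): name is "scene" or "side" or "wrist"; returns a dict with "color" (400x640x3 uint8, blue, green, red), "mtx" (3x3 intrinsics, pixels), "rvec" (rotation vector, rad) and "tvec" (3), from world to camera coordinates, as OpenCV has them; the wrist camera has in their place "mount" (4x4, takes a point from camera to tool coordinates, whose origin is the TCP and whose axes are the flange's). Camera axes: x right, y down, z forward; pixel columns grow to the right and rows downward; lengths in m; the calibration is good to about 2 mm. The wrist camera is an equidistant fisheye: a pixel r from the principal point sees the ray r / f radians off the axis. A picture is of the moment at which its call begins: read the wrist's pose just before it. There is no depth.
- env.sign_off(): hands the job in, once; it reports no verdict.
The state is a dict: "time_s": time; "qpos": joint angles; "joint_velocities": joint speeds; "effort": joint torques, N m; "tool_pos": TCP position; "tool_rot": TCP orientation; "force": force on the tool from outside, world axes, zero at the start; "wrist_torque": the same for the moment, N m; "grip_width": finger opening in m.
Only numpy, scipy, OpenCV 4.12 (cv2) and the standard library are available. Lean on these libraries where they do the work, as an engineer would, in place of code of your own. Each camera call takes 0.05 s, during which the arm holds its last target. There are 200 camera calls.

TASK

The bench drum mixer is stopped with its drive disengaged: the black-knobbed gear lever stands in the slot with the white dot. With your fingertips push the lever out of that slot, along the gate's cross channel and fully home into the slot marked by the green dot, without putting it into any other speed on the way, and leave it there. Only push it, do not grip it or force it against the gate, and leave the jar, its cap and the beaker where they are.

Things in the scene. Friction and masses are not known exactly. Their poses are not given: they have to be found in the camera images.
- mixer: Bench drum mixer, fixed. Pale grey-blue gearbox 200 x 180 x 150 mm high, motor behind it to x = 262 mm, lying steel drum on its right, y = -155 to -325 mm, 200 mm high. Origin: on the bench under the gear gate's centre. x points from the gearbox's front (robot side) to its motor, y left, z up. It stands turned up to 20 degrees about z.
- gate: Steel gate plate on the gearbox, 132 x 112 mm, upper face z = 180 mm; same origin and axes as the mixer. Cross channel along y at x = 0, from y = -28 to 28 mm. Slots leave it along x: at y = 28 and at y = 0 mm one to +x and one to -x, at y = -28 mm only one, to -x (white dot, drive disengaged). All 14 mm wide, tooth tips round.
- selector: The gear lever: 10 mm steel rod with black ball knob. Origin: its pivot, on the mixer's z axis 70 mm above the bench; its z axis runs along the rod to the knob. Tilts in x and y, but only along channel and slots, as in a real gate. No spring: friction holds it where it is left; 2 to 5 N at the knob moves it.
- knob (a point): Centre of the black ball knob, 36 mm across, 180 mm from the pivot: 250 mm above the bench upright, about 236 mm home in an outer column. In mixer axes: x = 0 in the channel (play 4 mm), about +41 or -41 mm home against the stop; y = about 44, 0, -44 mm in the three columns (play 4 mm). Starts in the white-dot slot, x = -41 to -29, y about -44 mm.
- stem (a point): Point on the lever's rod 110 mm from the pivot, where the rod passes the gate plate. In mixer axes x is about +25 or -25 mm when home in a slot and y about +27, 0, -27 mm in the three columns.
- dot_green: Green enamel dot, 20 mm across, on the gate plate just beyond the end of the wanted slot: in mixer axes at x = 47 or -47 mm, y = 28 or 0 mm. The four speed colours are in another order on each mixer. Origin: centre of its underside, 180 mm above the bench.
- dot_yellow: Yellow dot, as the green one, marking another speed's slot.
- dot_blue: Blue dot, as the green one, marking another speed's slot.
- dot_red: Red dot, as the green one, marking another speed's slot.
- jar: Open purple pigment jar, 56 mm across, 90 mm high, loose on the bench to the left of the gearbox. Origin under its centre. Bystander.
- cap: White screw cap, 44 mm across, 17 mm high, loose on the bench near the jar. Origin under its centre. Bystander.
- beaker: Glass beaker, 74 mm across, 110 mm high, standing on the pan of a pale blue-grey balance (270 x 220 mm, pan 80 mm above the bench) far left. Origin under its centre. Bystander.

How it is judged:
By the outcome, as a careful person would: the job done as asked, in the order asked, and still so for the second after the job is handed in, with the robot touching nothing.
It also fails if it takes over 51 s, if anything falls off the work surface, if the arm or the gripper's body presses on something with over 40 N, if the wrist force passes 120 N, or if a joint passes its speed limit or range.

## Working session

There is one attempt and no reset: what is moved stays moved. The work goes in short steps, Python scripts to look and compute and a tool call to move; the robot and the scene stay as the last step left them, time stands still between calls to the robot, and variables do not carry over. Pictures are saved under pics/ and viewed, about 8 in all and at most 12, crops included, and the job is handed in when it is done.

Besides the shell and the picture viewer there is one more tool, called after "Call:" as name(argument=value, ...) on one line, values as JSON. step_arm: Moves the arm, as the interface text tells. Its arguments: {"type":"object","properties":{"steps":{"type":"array","items":{"type":"number"}},"newtons":{"type":"number"}},"required":["steps"]}

```bash
mkdir -p pics; python3 - <<'E'
from cell import env, read_camera
import cv2,numpy as np,pickle
o=env.get_obs();print(o['time_s'],o['tool_pos'],o['tool_rot'],o['grip_width'])
d={n:read_camera(n) for n in("scene","side","wrist")}
pickle.dump((o,d),open('d0.pkl','wb'))
for n in d: cv2.imwrite(f'pics/{n}0.png',d[n]['color'])
for n in d: print(n,{k:np.round(v,3).tolist() for k,v in d[n].items() if k!='color'})
a=np.vstack([d['scene']['color'],d['side']['color']]);cv2.imwrite('pics/both0.png',cv2.resize(a,(480,600),interpolation=cv2.INTER_AREA))
E
```

```text
0.0 [ 6.49443836e-01 -3.58598401e-05  2.21452510e-01] [-1.79890264e+02  4.04544622e-03  9.00025631e+01] 0.08702721523819835
scene {'mtx': [[372.601, 0.0, 327.047], [0.0, 372.601, 193.885], [0.0, 0.0, 1.0]], 'rvec': [1.798, 1.703, -0.719], 'tvec': [-0.297, -0.266, 1.385]}
side {'mtx': [[515.663, 0.0, 315.425], [0.0, 515.663, 209.766], [0.0, 0.0, 1.0]], 'rvec': [1.301, -2.498, 0.658], 'tvec': [0.516, 0.347, 0.998]}
wrist {'mtx': [[309.707, 0.0, 320.549], [0.0, 309.707, 194.055], [0.0, 0.0, 1.0]], 'mount': [[0.001, -0.955, -0.296, 0.081], [1.0, 0.001, 0.0, -0.0], [0.0, -0.296, 0.955, -0.162], [0.0, 0.0, 0.0, 1.0]]}
```

View pics/scene0.png

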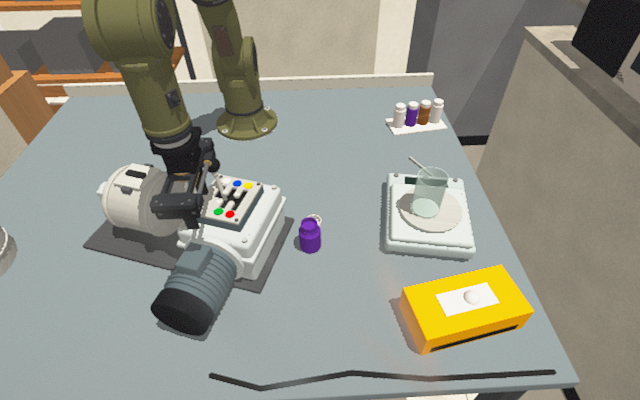

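View pics/side0.png

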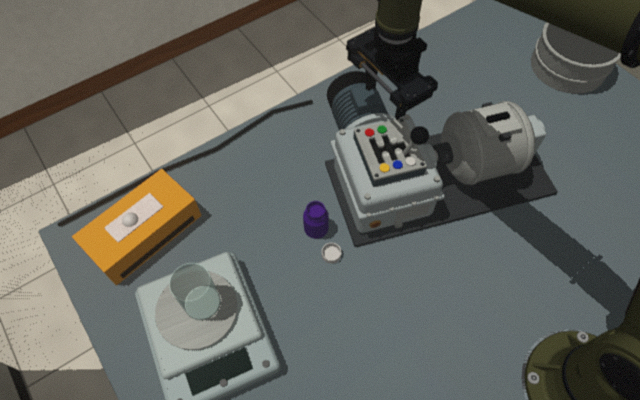

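View pics/wrist0.png

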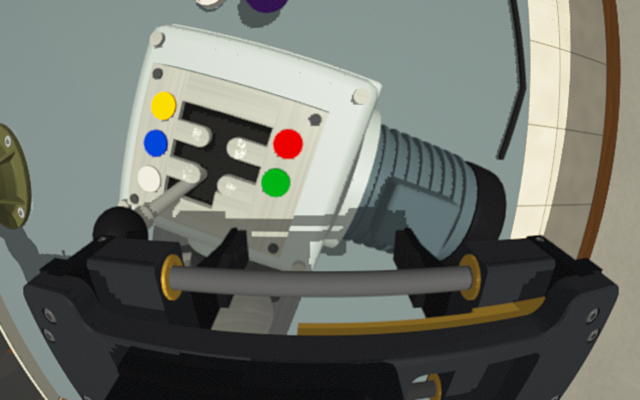

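The wrist view shows the white dot at (149,179), blue at (156,143), yellow at (163,105), red at (288,143) and green at (276,182). Green is therefore the centre column, +x side, diagonally across from white. The knob is at about (120,228), just by the gripper. Next I'll compute the positions.

```bash
cat > h.py <<'E'
import cv2,numpy as np
from scipy.spatial.transform import Rotation as R
def ray(d,uv,o=None):
    K=d['mtx']
    if 'mount' in d:
        v=(np.array(uv)-K[:2,2])/K[0,0]; t=np.hypot(*v)
        r=np.array([*(v/t*np.sin(t)),np.cos(t)])
        T=np.eye(4);T[:3,:3]=R.from_euler('xyz',o['tool_rot'],degrees=True).as_matrix();T[:3,3]=o['tool_pos']
        # mount axes are the flange's = tool's
        T=T@d['mount'];return T[:3,3],T[:3,:3]@r
    Rm=cv2.Rodrigues(np.array(d['rvec']))[0]
    return -Rm.T@np.ravel(d['tvec']),Rm.T@np.linalg.inv(K)@[*uv,1]
def onz(r,z): c,v=r; return c+v*(z-c[2])/v[2]
def tri(rs):
    A=0;b=0
    for c,v in rs:
        v=v/np.linalg.norm(v);P=np.eye(3)-np.outer(v,v);A=A+P;b=b+P@c
    return np.linalg.solve(A,b)
HUE={'yellow':(22,35),'green':(50,75),'blue':(108,125),'red':(0,6)}
def dots(img,roi):
    x0,y0,x1,y1=roi;h=cv2.cvtColor(img[y0:y1,x0:x1],cv2.COLOR_BGR2HSV);out={}
    for c,(a,b) in HUE.items():
        m=cv2.inRange(h,(a,170,90),(b,255,255))
        n,_,s,ce=cv2.connectedComponentsWithStats(m)
        if n>1:
            k=1+s[1:,4].argmax(); out[c]=(ce[k]+[x0,y0],s[k,4])
    return out
MIX={'yellow':(-.047,.028),'blue':(-.047,0),'red':(.047,.028),'green':(.047,0)}
def fit(P):
    a=np.array([MIX[c] for c in P]);b=np.array([P[c][:2] for c in P])
    ac=a-a.mean(0);bc=b-b.mean(0)
    yaw=np.arctan2((ac[:,0]*bc[:,1]-ac[:,1]*bc[:,0]).sum(),(ac*bc).sum())
    M=np.array([[np.cos(yaw),-np.sin(yaw)],[np.sin(yaw),np.cos(yaw)]])
    o=b.mean(0)-M@a.mean(0);return o,np.degrees(yaw),np.abs(a@M.T+o-b).max()
E
python3 - <<'E'
import pickle;from h import *
o,d=pickle.load(open('d0.pkl','rb'))
for n,roi in(('wrist',(130,80,310,205)),('side',(350,115,425,180)),('scene',(200,170,265,225))):
    D=dots(d[n]['color'],roi);P={c:onz(ray(d[n],uv,o),.181) for c,(uv,a) in D.items()}
    print(n,{c:(np.round(uv),a) for c,(uv,a) in D.items()},fit(P))
# knob
ks=[]
for n,roi in(('wrist',(80,195,160,255)),('side',(405,115,435,152))):
    x0,y0,x1,y1=roi;g=d[n]['color'][y0:y1,x0:x1].max(2)
    m=(g<45).astype('uint8');m=cv2.morphologyEx(m,cv2.MORPH_OPEN,np.ones((5,5)))
    for c in cv2.findContours(m,0,2)[0]: print(n,cv2.contourArea(c),np.array(cv2.minEnclosingCircle(c)[0])+[x0,y0],cv2.minEnclosingCircle(c)[1])
kw=ray(d['wrist'],(120,228),o);ks=ray(d['side'],(420,135))
print(onz(kw,.236),onz(ks,.236),tri([kw,ks]))
E
```

```text
wrist {'yellow': (array([163., 105.]), np.int32(541)), 'green': (array([275., 182.]), np.int32(601)), 'blue': (array([155., 143.]), np.int32(465)), 'red': (array([287., 144.]), np.int32(658))} (array([0.57344518, 0.04196871]), np.float64(-18.869251074918004), np.float64(0.00012568573895244128))
side {'yellow': (array([384., 167.]), np.int32(51)), 'green': (array([382., 129.]), np.int32(38)), 'blue': (array([397., 164.]), np.int32(49)), 'red': (array([369., 132.]), np.int32(43))} (array([0.57543744, 0.03975119]), np.float64(-18.836708376603056), np.float64(0.0003894318947492842))
scene {'yellow': (array([248., 185.]), np.int32(35)), 'green': (array([218., 211.]), np.int32(41)), 'blue': (array([237., 183.]), np.int32(33)), 'red': (array([230., 214.]), np.int32(44))} (array([0.57373838, 0.04234931]), np.float64(-18.839712757558512), np.float64(0.000175254286724158))
wrist 2410.0 [119.5        246.88298035] 40.13614273071289
side 224.0 [419.11538506 135.5       ] 9.078489303588867
[0.52645862 0.01353459 0.236     ] [0.53335936 0.00435167 0.236     ] [0.52976347 0.0125489  0.24223616]
```

Call:
step_arm(steps=[0,0,-0.06,0,0,0.165,1,0,0,-0.1,0,0,0.329,1,0.0095,-0.058,-0.1,0,0,0.329,1,0.019,-0.116,-0.1,0,0,0.329,1,0.0286,-0.174,-0.1,0,0,0.329,1], newtons=10)

```text
time_s: 0.78
tool_pos: [0.4742, 0.0289, 0.3222]
tool_rot: [-180.0, 0.0, 71.2]
force: [-0.1, 0.5, 1.2]
grip_width: 0.0443
```

Call:
step_arm(steps=[0,0,0,0,0,0,1,0,0,0,0,0,0,1,0,0,0,0,0,0,1,0,0,0,0,0,0,1])

```text
time_s: 1.27
tool_pos: [0.4768, 0.0284, 0.3221]
tool_rot: [-180.0, 0.0, 71.1]
force: [0.4, -0.7, -0.0]
grip_width: 0.0058
```

```bash
cat >> h.py <<'E'
O=np.array([.574,.0415]);Y=np.radians(-18.85);M=np.array([[np.cos(Y),-np.sin(Y)],[np.sin(Y),np.cos(Y)]])
def mix(p): return np.round(((p[:2]-O)@M)*1000,1)
def state():
    from cell import env
    o=env.get_obs();print(round(o['time_s'],2),'mix',mix(o['tool_pos']),'z',np.round(o['tool_pos'][2]*1000,1),'rot',np.round(o['tool_rot'],1),'Fmix',np.round(o['force'][:2]@M,1),np.round(o['force'][2],1),o['grip_width']);return o
def snap(tag):
    from cell import read_camera
    o=state();d=read_camera('wrist');cv2.imwrite(f'pics/{tag}.png',d['color']);return o,d
E
python3 - <<'E'
from h import *
o,d=snap('w1')
D=dots(d['color'],(0,0,640,400));print({c:(np.round(u),a) for c,(u,a) in D.items()})
E
```

```text
1.27 mix [-87.7 -43.8] z 322.1 rot [-180.     0.    71.1] Fmix [ 0.6 -0.6] -0.0 0.005754166463344296
{'yellow': (array([362., 111.]), np.int32(314)), 'green': (array([450., 142.]), np.int32(227)), 'blue': (array([362., 139.]), np.int32(278)), 'red': (array([452., 115.]), np.int32(241))}
```

View pics/w1.png

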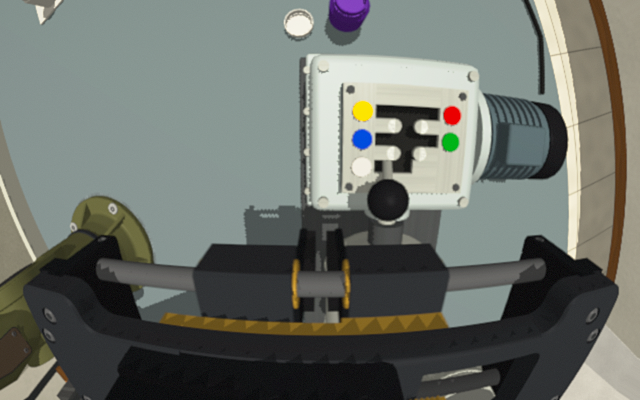

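The view is straight: knob at (388,201), gate square to the image, fingers closed at about (320,285). I'll lower beside the knob and check its position numerically.

```bash
cat >> h.py <<'E'
def knob(d,o,z,roi=(0,0,640,235)):
    x0,y0,x1,y1=roi;g=d['color'][y0:y1,x0:x1].max(2)
    m=cv2.morphologyEx((g<45).astype('uint8'),cv2.MORPH_OPEN,np.ones((13,13)))
    for c in cv2.findContours(m,0,2)[0]:
        u,r=cv2.minEnclosingCircle(c);u=np.array(u)+[x0,y0]
        if r<60: print('knob?',np.round(u),round(r,1),mix(onz(ray(d,u,o),z)))
E
python3 - <<'E'
from h import *
from cell import read_camera
o=state();d=read_camera('wrist');knob(d,o,.240,(340,160,450,240))
E
```

```text
1.32 mix [-87.8 -43.8] z 322.1 rot [-180.     0.    71.1] Fmix [-0.3  0.7] -0.4 0.0034625938307343957
knob? [387. 200.] 20.2 [-31.9 -43.3]
knob? [404. 163.] 6.7 [-19.6 -11.6]
```

Call:
step_arm(steps=[0,0,0.045,0,0,0,1,0,0,0.09,0,0,0,1,0,0,0.092,0,0,0,1,0,0,0.092,0,0,0,1])

```text
time_s: 1.88
tool_pos: [0.4769, 0.0286, 0.232]
tool_rot: [179.9, -0.0, 71.1]
force: [-0.5, 0.7, 0.9]
grip_width: -0.0
```

Call:
step_arm(steps=[0,0.01,0,0,0,0,1,0,0.02,0,0,0,0,1,0,0.028,0,0,0,0,1,0,0.035,0,0,0,0,1,0,0.042,0,0,0,0,1])

```text
time_s: 2.5
tool_pos: [0.5155, 0.0152, 0.2307]
tool_rot: [-179.9, 0.0, 71.2]
force: [-4.1, 1.0, 3.8]
grip_width: 0.0007
```

```bash
python3 - <<'E'
from h import *
o,d=snap('w2');knob(d,o,.243,(340,100,480,300))
E
```

```text
2.5 mix [-46.9 -43.8] z 230.7 rot [-179.9    0.    71.2] Fmix [-4.2 -0.4] 3.8 0.0007368868626613225
knob? [385. 255.] 48.8 [-11.4 -44.5]
knob? [350. 191.] 10.0 [-32.3  -7.5]
knob? [386. 142.] 56.0 [-15.1  17.8]
```

View pics/w2.png

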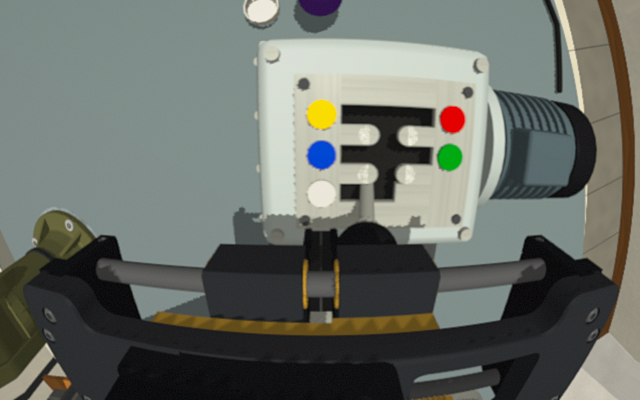

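Contact is made at about 4 N. The knob's visible span is columns 340–397, so it's centred near (368,246). The stem is still left of the channel centre.

```bash
python3 - <<'E'
from h import *
from cell import read_camera
o=state();d=read_camera('wrist')
for r in (240,247,255): print(r,mix(onz(ray(d,(368,r),o),.243)))
# stem at gate: lever mid column at rows 195,215
g=d['color'][:,:,1]
for r in (205,212):print(r,g[r,345:395:3].tolist())
E
```

```text
2.55 mix [-45.8 -43.8] z 230.6 rot [-180.    -0.    71.1] Fmix [-1.9  1. ] 2.5 0.0008123526775136829
240 [-20.5 -35. ]
247 [-20.3 -39.3]
255 [-20.  -44.3]
205 [193, 195, 194, 153, 107, 102, 129, 141, 147, 141, 196, 194, 195, 194, 193, 195, 195]
212 [195, 183, 112, 109, 109, 105, 129, 142, 147, 137, 195, 192, 194, 195, 192, 190, 193]
```

Call:
step_arm(steps=[0,0.006,0,0,0,0,1,0,0.012,0,0,0,0,1,0,0.017,0,0,0,0,1,0,0.02,0,0,0,0,1,0,0.02,0,0,0,0,1])

```text
time_s: 3.22
tool_pos: [0.535, 0.0085, 0.2304]
tool_rot: [180.0, 0.0, 71.1]
force: [-1.8, 1.2, 1.8]
grip_width: 0.0005
```

```bash
python3 - <<'E'
from h import *
o,d=snap('w3')
for c in (345,350,355,360):print(mix(onz(ray(d,(c,255),o),.2445)))
cv2.imwrite('pics/w3c.png',cv2.resize(d['color'][90:290,220:500],None,fx=2.5,fy=2.5))
E
```

```text
3.23 mix [-26.3 -43.9] z 230.4 rot [180.    0.   71.1] Fmix [-2.1  0.6] 1.8 0.0005178130226747138
[-13.3 -43.2]
[-10.6 -43.2]
[ -7.8 -43.3]
[ -5.1 -43.3]
```

View pics/w3c.png

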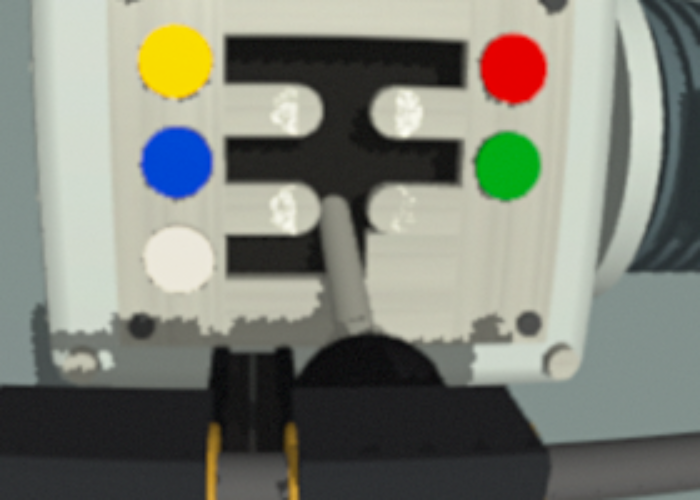

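The knob is at x ≈ 0, with the stem clear in the cross channel. I'll back off and go round to its -y side.

Call:
step_arm(steps=[0,-0.022,0,0,0,0,1,-0.021,-0.025,0,0,0,0,1,-0.043,-0.025,0,0,0,0,1,-0.043,0,0,0,0,0,1,-0.043,0.026,0,0,0,0,1])

```text
time_s: 3.9
tool_pos: [0.5463, -0.0428, 0.2309]
tool_rot: [179.9, 0.0, 71.0]
force: [-0.2, 0.3, 0.9]
grip_width: 0.0006
```

Call:
step_arm(steps=[0.006,0,0,0,0,0,1,0.012,0,0,0,0,0,1,0.018,0,0,0,0,0,1,0.024,0,0,0,0,0,1,0.03,0,0,0,0,0,1])

```text
time_s: 4.53
tool_pos: [0.5551, -0.0126, 0.2312]
tool_rot: [179.9, 0.0, 71.1]
force: [-1.2, -4.3, 3.7]
grip_width: 0.0007
```

```bash
python3 - <<'E'
from h import *
o,d=snap('w4')
cv2.imwrite('pics/w4c.png',cv2.resize(d['color'][50:270,180:460],None,fx=2.5,fy=2.5))
E
```

```text
4.53 mix [ -0.4 -57.3] z 231.2 rot [179.9   0.   71.1] Fmix [ 0.3 -4.4] 3.7 0.0006783156464773858
```

View pics/w4c.png

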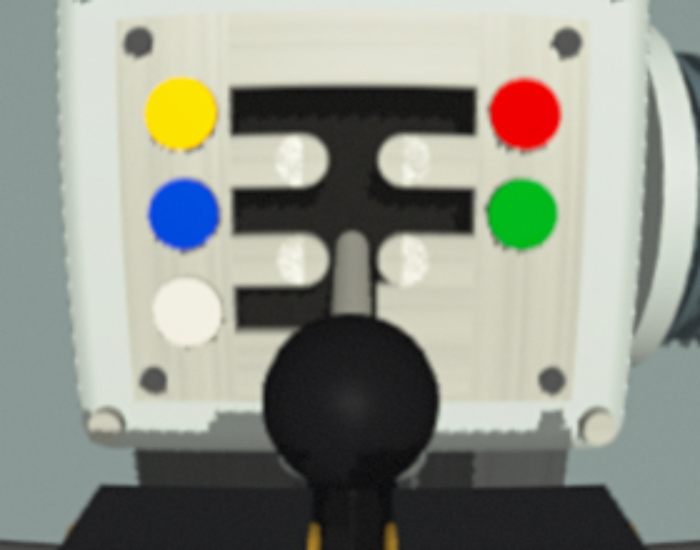

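The knob is at crop (351,400), centred in the channel and moving in y under about 4 N. I'll keep pushing.

Call:
step_arm(steps=[0.006,0,0,0,0,0,1,0.012,0,0,0,0,0,1,0.018,0,0,0,0,0,1,0.022,0,0,0,0,0,1,0.022,0,0,0,0,0,1])

```text
time_s: 5.2
tool_pos: [0.5623, 0.0098, 0.2303]
tool_rot: [-180.0, -0.1, 71.2]
force: [0.6, -0.4, -0.0]
grip_width: 0.0002
```

```bash
python3 - <<'E'
from h import *
import cv2
d0=cv2.imread('pics/w4.png')
o,d=snap('w5');knob(d,o,.2495,(260,120,380,243))
for r in(200,210,220): print(r,mix(onz(ray(d,(320,r),o),.2495)))
print((d['color'][100:250:5,320].max(1)).tolist())
E
```

```text
5.2 mix [ -0.8 -33.7] z 230.3 rot [-1.80e+02 -1.00e-01  7.12e+01] Fmix [ 0.7 -0.2] -0.0 0.0002498628946354969
knob? [319. 211.] 37.3 [-1.8 -5.8]
knob? [348. 168.] 19.6 [12.  16.2]
knob? [294. 168.] 19.6 [-13.5  16.2]
knob? [322. 128.] 47.1 [-0.8 34.6]
200 [-1.4  0. ]
210 [-1.4 -5.2]
220 [ -1.4 -10.5]
[212, 212, 214, 211, 39, 20, 38, 39, 42, 41, 36, 39, 126, 127, 126, 106, 24, 28, 30, 30, 33, 35, 39, 43, 39, 33, 29, 29, 26, 20]
```

Call:
step_arm(steps=[0.003,0,0,0,0,0,1,0.0055,0,0,0,0,0,1,0.0055,0,0,0,0,0,1])

```text
time_s: 5.62
tool_pos: [0.564, 0.0141, 0.2306]
tool_rot: [180.0, -0.0, 71.2]
force: [-1.0, -1.7, 0.5]
grip_width: 0.0006
```

```bash
python3 - <<'E'
from h import *
o,d=snap('w6');knob(d,o,.2498,(260,150,380,243))
cv2.imwrite('pics/w6c.png',cv2.resize(d['color'][50:270,180:460],None,fx=2.5,fy=2.5))
E
```

```text
5.62 mix [ -0.6 -29.2] z 230.6 rot [180.   -0.   71.2] Fmix [-0.4 -2. ] 0.5 0.0005985485618619743
knob? [321. 194.] 52.3 [-0.7  7.9]
knob? [322. 155.] 9.9 [-0.5 26.8]
```

View pics/w6c.png

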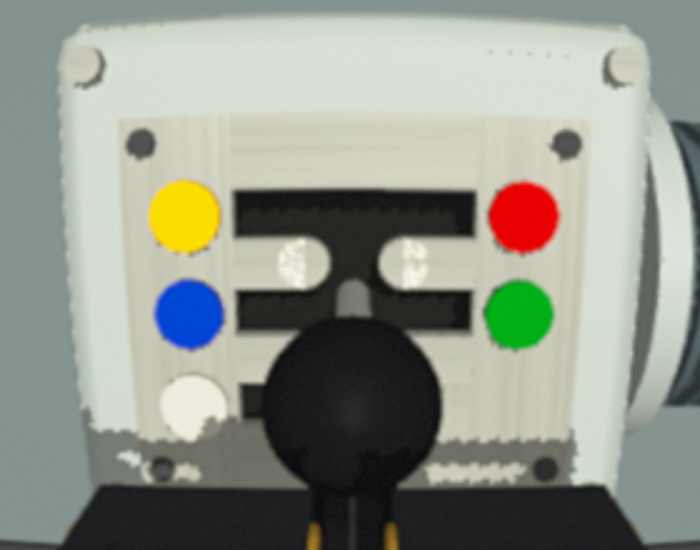

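Knob at crop (352,405), y ≈ -1.3 mm, in line with the green slot. I'll give a 1 mm nudge, then go round to the -x side.

Call:
step_arm(steps=[0.0015,0,0,0,0,0,1,0.0015,0,0,0,0,0,1,-0.015,0,0,0,0,0,1,-0.015,-0.05,0,0,0,0,1,0.0285,-0.05,0,0,0,0,1])

```text
time_s: 6.3
tool_pos: [0.5218, 0.0538, 0.2293]
tool_rot: [-179.8, 0.1, 70.8]
force: [0.8, 0.7, 0.6]
grip_width: 0.0004
```

Call:
step_arm(steps=[0,0,0,0,0,0,1,0,0.01,0,0,0,0,1,0,0.018,0,0,0,0,1,0,0.026,0,0,0,0,1,0,0.034,0,0,0,0,1])

```text
time_s: 6.92
tool_pos: [0.5581, 0.045, 0.2308]
tool_rot: [-179.9, 0.0, 71.1]
force: [-2.9, -0.7, 3.9]
grip_width: 0.0002
```

```bash
python3 - <<'E'
from h import *
o,d=snap('w7')
cv2.imwrite('pics/w7c.png',cv2.resize(d['color'][90:290,220:500],None,fx=2.5,fy=2.5))
E
```

```text
6.92 mix [-16.1  -1.8] z 230.8 rot [-179.9    0.    71.1] Fmix [-2.5 -1.6] 3.9 0.00020139451221354987
```

View pics/w7c.png

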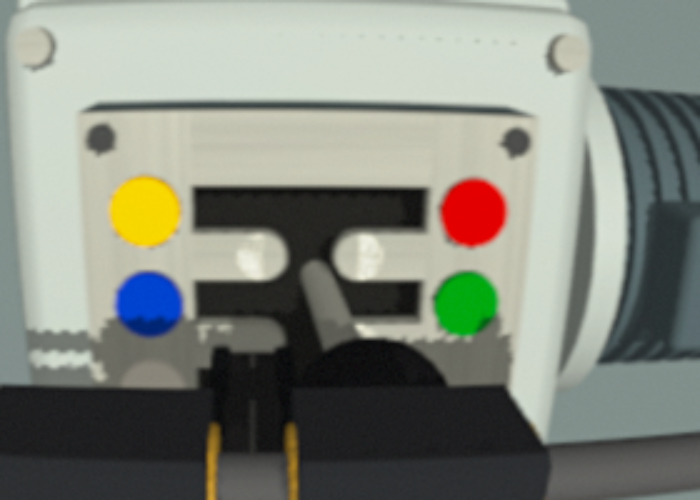

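The stem (crop (330,300)) is entering the green slot cleanly, so I'll continue toward home.

Call:
step_arm(steps=[0,0.007,0,0,0,0,1,0,0.014,0,0,0,0,1,0,0.02,0,0,0,0,1,0,0.025,0,0,0,0,1,0,0.028,0,0,0,0,1])

```text
time_s: 7.6
tool_pos: [0.5843, 0.0369, 0.2297]
tool_rot: [-179.9, 0.0, 71.2]
force: [-2.9, -0.1, -2.3]
grip_width: 0.0004
```

Call:
step_arm(steps=[0,0.001,0,0,0,0,1,0,0.002,0,0,0,0,1])

```text
time_s: 7.85
tool_pos: [0.5862, 0.0369, 0.2302]
tool_rot: [-180.0, -0.0, 71.2]
force: [-3.0, -0.4, -2.0]
grip_width: 0.0009
```

```bash
python3 - <<'E'
from h import *
state()
E
```

```text
7.85 mix [13.1 -0.4] z 230.2 rot [-180.    -0.    71.2] Fmix [-2.7 -1.3] -2.0 0.0009285854164887513
```

Still moving at about 3 N. I'll make small advances until the stop shows.

Call:
step_arm(steps=[0,0.001,0,0,0,0,1,0,0.002,0,0,0,0,1,0,0.002,0,0,0,0,1])

```text
time_s: 8.22
tool_pos: [0.5885, 0.0361, 0.2307]
tool_rot: [180.0, -0.0, 71.2]
force: [-2.0, 0.8, -2.4]
grip_width: 0.0004
```

Call:
step_arm(steps=[0,0.001,0,0,0,0,1,0,0.001,0,0,0,0,1])

```text
time_s: 8.48
tool_pos: [0.5893, 0.0357, 0.2306]
tool_rot: [180.0, -0.0, 71.2]
force: [-3.1, 1.1, -1.3]
grip_width: 0.0004
```

Call:
step_arm(steps=[0,0.001,0,0,0,0,1,0,0.001,0,0,0,0,1])

```text
time_s: 8.72
tool_pos: [0.59, 0.0355, 0.2306]
tool_rot: [-180.0, -0.0, 71.2]
force: [-3.5, 2.4, -1.0]
grip_width: 0.0005
```

Call:
step_arm(steps=[0,0.001,0,0,0,0,1,0,0.001,0,0,0,0,1])

```text
time_s: 8.98
tool_pos: [0.5907, 0.0352, 0.2304]
tool_rot: [-179.9, -0.0, 71.2]
force: [-4.5, 2.5, -2.0]
grip_width: 0.0006
```

Call:
step_arm(steps=[0,0.001,0,0,0,0,1,0,0.001,0,0,0,0,1])

```text
time_s: 9.22
tool_pos: [0.5913, 0.035, 0.2303]
tool_rot: [-179.9, 0.0, 71.2]
force: [-5.5, 3.0, -1.8]
grip_width: 0.0006
```

The force is climbing steadily (about 6 N), which suggests the stop. I'll back off, rise and look.

Call:
step_arm(steps=[0,-0.02,0,0,0,0,1,0,-0.05,-0.02,0,0,0,1,0,-0.055,-0.08,0,0,0,1,-0.03,-0.055,-0.12,0,0,0,1,-0.06,-0.02,-0.12,0,0,0,1])

```text
time_s: 9.85
tool_pos: [0.5563, -0.0165, 0.3576]
tool_rot: [179.2, -0.2, 71.3]
force: [-0.2, -0.0, -0.4]
grip_width: 0.0004
```

Call:
step_arm(steps=[0,0,0,0,0,0,1,0,0,0,0,0,0,1,0,0,0,0,0,0,1])

```text
time_s: 10.22
tool_pos: [0.5539, -0.015, 0.3507]
tool_rot: [180.0, -0.0, 71.2]
force: [0.1, 0.0, -0.3]
grip_width: 0.0005
```

```bash
python3 - <<'E'
from h import *
o,d=snap('w8');knob(d,o,.245,(280,80,460,235))
D=dots(d['color'],(200,0,500,300));print(fit({c:onz(ray(d,u,o),.181) for c,(u,a) in D.items()}))
cv2.imwrite('pics/w8c.png',cv2.resize(d['color'][50:270,220:500],None,fx=2.5,fy=2.5))
E
```

```text
10.22 mix [ -0.7 -60. ] z 350.7 rot [180.   -0.   71.2] Fmix [0.1 0.1] -0.3 0.0005077249333958268
knob? [368. 126.] 19.6 [40.5 -0.3]
knob? [322.  96.] 9.2 [-0.4 25.1]
(array([0.57353703, 0.04200033]), np.float64(-18.863782374500417), np.float64(0.00013308456871896635))
```

View pics/w8c.png

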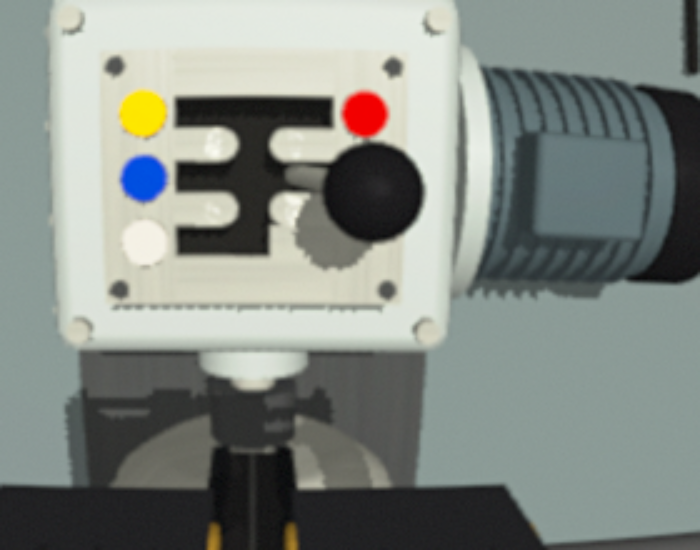

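The knob is at crop (374,192), covering the green dot, at (40.5, -0.3) mm in mixer axes, which is home. The arm is clear.

```bash
python3 -c "
from cell import env
print(env.sign_off())"
```

```text
the job is handed in; nothing more can be done
None
```

The gear lever is in the green-dot slot (centre column, +x side), and I handed the job in at about 10 s of the 51 s allowed. With closed fingertips I pushed it out of the white-dot slot, along the cross channel, and home. It went into no other speed on the way.

- **Position:** the last wrist picture puts the knob at x = 40.5, y = -0.3 mm in mixer axes, against about 41 and 0 expected when home.
- **Forces:** pushing took about 2 to 5 N. It rose to about 6 N at the end, which I took as the stop, and I backed off there.
- **Clear at hand-in:** the gripper was about 80 mm above the knob and 60 mm to the side, with no force on it.
- **Not checked:** I took no closing picture of the jar, cap and beaker. The arm worked only around the knob and stayed at z = 0.22 m or higher.
- **Disagreement:** the side camera placed the gate about 2 to 3 mm from where the other two did. I used a value close to the wrist and scene results, and the later wrist pictures agreed with it.

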